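# Sweep the jar lids into the open-sided tray

## Robot

A 6-joint arm with a two-finger parallel gripper is mounted at the origin on the work surface. World frame = base frame: x ahead of the robot, y to its left, z up, the work surface at z = 0. Lengths are in mm, angles in rad, forces in N, time in s.
With the tool pointing down it reaches from about 400 to 925 mm from the base axis. Payload 12.5 kg.
Tool frame: the origin (TCP) lies where the fingers leave the gripper's body, on its centre line; the fingertips stand 78 mm ahead of it and the grasp point (between the pads) lies 59 mm ahead of it (env.nose_length is the distance from the TCP to the fingertips, in mm); z points along the fingers, y is the line along which they close (so a half turn about z gives the same grasp; the last joint's range is limited). The gripper opens to 95 mm and grips with 3 to 60 N. Pads are 20 mm wide; open, the fingers measure 119 mm over their backs; the gripper's body (75 mm by 180 mm) begins 59 mm behind the grasp point.
Start: joints at [-0.106, 0.491, 1.559, -0, 1.092, -0.106], TCP at [625.01, 0.022, 292.261] pointing down, gripper open.
Joint ranges: [-3.1, 3.1], [-0.84, 2.19], [0.05, 2.79], [-1.13, 4.28], [0.06, 2.93], [-2.69, 2.69]. Speed limits (rad/s): [2.22, 2.22, 2.79, 3.14, 3.14, 3.14].

## Interface

Orientations are given as [roll, pitch, yaw] about the fixed x, y, z axes, in that order (R = Rz(yaw) Ry(pitch) Rx(roll)).
In Python, from cell import env gives the robot as it stands. The module is installed in compiled form; this text tells all that it offers.
- The arm moves only by the tool send_rows, never from a script. Its argument "series" is text: rows parted by semicolons, each of 6 numbers parted by spaces: the shift along the tool's x, y, z as a fraction of full scale, then the turn, a rotation vector about the tool's x, y, z as a fraction of full scale. A call has 1 to 5 rows; each row shifts and turns the commanded pose from where the row before left it, along the tool's axes as they then stand; what a row does not reach is not made up. Full scale, the value 1, is 60 mm for a shift and 10 degrees for a turn. A row lasts 1/8 s, in which the tool goes at most 62.5 mm and 10.7 degrees, less where a joint would pass 70% of its speed; a pose out of reach is approached as far as the arm can. A call with a number of a shift or a turn outside -1 to 1 is refused whole. A call with a gripper value outside its range is refused whole. "fingers" is the opening, from 0 (shut) to 1 (fully open), set as the call begins (left out, the last holds). The fingers move at their own pace and stop on an object; the grip force is fixed at half the most. Time passes only in rows, so rows that do not move let the fingers close. It gives the time, the measured TCP pose, the force, the opening and the grip force at its end, in the units of the state.
- env.state(): the state, without advancing time (a new reading comes with each control period).
- env.read_camera(name): name is "scene" or "side" or "wrist"; returns a dict with "color" (420x560x3 uint8, red, green, blue), "z_map" (420x560 float32, mm along the optical axis (not along the pixel's ray), 0 where there is no reading), "fovy" (degrees; the focal length in pixels is half the picture's height over the tangent of half this angle, whatever the lens; pixels are square), "cx", "cy" (the principal point, pixels), "R" (3x3) and "t" (3): a world point X has camera coordinates R X + t. Camera axes: x right, y down, z forward; pixel columns grow to the right and rows downward; lengths in mm; the calibration is good to about 2 mm. A picture is of the moment at which its call begins.
- env.job_done(): hands the job in; it is judged then, once.
The state is a dict: "t": time; "joints": joint angles; "qvel": joint speeds; "tau": joint torques, N m; "eef_pos": TCP position; "tcp_rot": TCP orientation; "ft_force": force on the tool from outside, world axes, zero at the start; "moment": the same for the moment, N m; "opening": opening from 0.0 (shut) to 1.0 (fully open); "grip_force": force on a finger pad.
Only numpy, scipy, OpenCV 4.12 (cv2) and the standard library are available. Lean on these libraries where they do the work, as an engineer would, in place of code of your own. Each camera call takes 0.05 s, during which the arm holds its last target. There are 200 camera calls.

## Task

Clear the worktop beside the hob: with your fingers, sweep the three round steel jar lids across the worktop and in through the open side of the low white tray, until all three lie flat and completely inside it. Only slide the lids, do not pick them up or lift them, and leave everything else (the square snap lid too) where it is.

Things in the scene. Friction and masses are not known exactly. Their poses are not given: they have to be found in the camera images.
- tray: low white powder-coated three-sided tray without a floor, fixed to the worktop: walls 24 mm high and 4 mm thick, inside 220 mm wide (its x axis, -110 to +110 mm) and 120 mm deep (its y axis, -60 to +60 mm). The side at its y = -60 mm is fully open, with no sill; the closed back is at its y = +60 mm. Origin on the worktop at the centre of the inside. At yaw 0 its axes are the world axes; it is turned by up to about 12 degrees
- lid_a_center (a point): centre (half-way up) of one of three identical plain steel round jar lids, solid discs 44 mm in diameter, 14 mm high, about 20 g, lying loose and flat on the worktop (z = 0); slides on the worktop and stops at once when no longer pushed
- lid_b_center (a point): centre (half-way up) of one of three identical plain steel round jar lids, solid discs 44 mm in diameter, 14 mm high, about 20 g, lying loose and flat on the worktop (z = 0); slides on the worktop and stops at once when no longer pushed
- lid_c_center (a point): centre (half-way up) of one of three identical plain steel round jar lids, solid discs 44 mm in diameter, 14 mm high, about 20 g, lying loose and flat on the worktop (z = 0); slides on the worktop and stops at once when no longer pushed
- pot: small clear square container with a white snap lid, 54 x 54 mm, 45 mm high, loose bystander; origin at the centre of its underside
- square_lid: loose white square snap lid lying flat, 54 x 54 mm, 8 mm thick, bystander (not one of the round lids); origin at the centre of its underside
- grinder: glass grinder with dark head, standing, 52 mm diameter, 137 mm high, bystander; origin at the centre of its underside
- spoon: bamboo spoon, 270 mm long, lying roughly along world y beyond the work area, bystander; its own x axis runs along it
- stack: two clear square containers with white snap lids, stacked, 94 x 94 mm, 120 mm high, bystander; origin at the centre of the underside
- mug: white mug, 80 mm diameter, 95 mm high, with a handle, bystander; origin at the centre of its underside

How it is judged:
By the outcome, as a careful person would: the job done as asked, in the order asked, and still so for the second after the job is handed in, with the robot touching nothing.
It also fails if it takes over 58 s, if anything falls off the work surface, if the arm or the gripper's body presses on something with over 40 N, if the wrist force passes 120 N, or if a joint passes its speed limit or range.

## Working session

There is one attempt and no reset: what is moved stays moved. The work goes in short steps, Python scripts to look and compute and a tool call to move; the robot and the scene stay as the last step left them, time stands still between calls to the robot, and variables do not carry over. Pictures are saved under pics/ and viewed, at most 10 in all, crops included, and the job is handed in when it is done.

Besides the shell and the picture viewer there is one more tool, called after ">>>" as name(argument=value, ...), one argument or row to a line, values as JSON. send_rows: Moves the arm, as the interface text tells. Shift numbers are shares of 60 mm and turn numbers shares of 10 degrees, none past 1 either way. Its arguments: {"type":"object","properties":{"series":{"type":"string"},"fingers":{"type":"number"}},"required":["series"]}

```bash
mkdir -p pics; cat > h.py <<'E'
import numpy as np, cv2
from cell import env
def cam(n,save=None):
    d=env.read_camera(n); d['f']=210/np.tan(np.radians(d['fovy'])/2)
    if save: cv2.imwrite(f'pics/{save}.png',d['color'][:,:,::-1])
    return d
def ray(d,u,v,z=0):
    """pixel -> world point on the plane z"""
    R,t=np.array(d['R']),np.array(d['t'])
    c=-R.T@t; r=R.T@np.array([(u-d['cx'])/d['f'],(v-d['cy'])/d['f'],1])
    return c+r*(z-c[2])/r[2]
E
python3 - <<'E'
from h import *
import pickle
D={n:cam(n) for n in('scene','side','wrist')}
pickle.dump(D,open('d.pkl','wb'))
cv2.imwrite('pics/a.png',D['scene']['color'][:,:,::-1]);cv2.imwrite('pics/w.png',D['wrist']['color'][:,:,::-1])
for n,d in D.items(): print(n,d['fovy'],d['cx'],d['cy'],-np.array(d['R']).T@d['t'],ray(d,280,210))
s=env.state();print(s['t'],s['eef_pos'],s['tcp_rot'])
E
```

```text
scene 57.68367104750681 276.8307666937367 212.7296743318591 [1181.0056893   481.12513055  637.22081504] [ 478.76058436 -153.91302533    0.        ]
side 43.555146332904364 286.9536965720799 215.54679778972638 [  477.90128615 -1123.47076337   796.44688366] [554.50969919 -15.1648862    0.        ]
wrist 59.3221714582582 282.2273169738862 215.73936550367483 [624.90677526  79.95579091 384.82251007] [621.97328916 -26.14577245   0.        ]
0.15 [6.24891374e+02 4.24395536e-02 2.91813568e+02] [-3.14079960e+00 -9.18951630e-05  1.57079507e+00]
```

View pics/a.png

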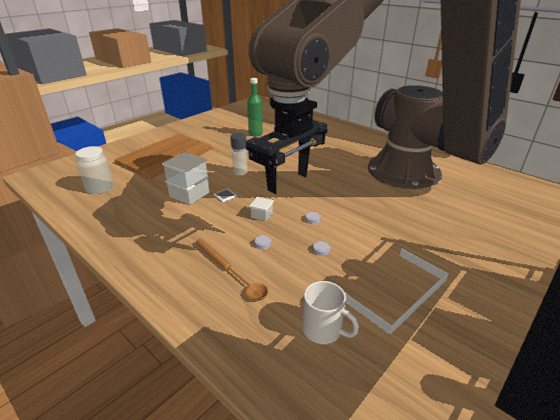

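View pics/w.png

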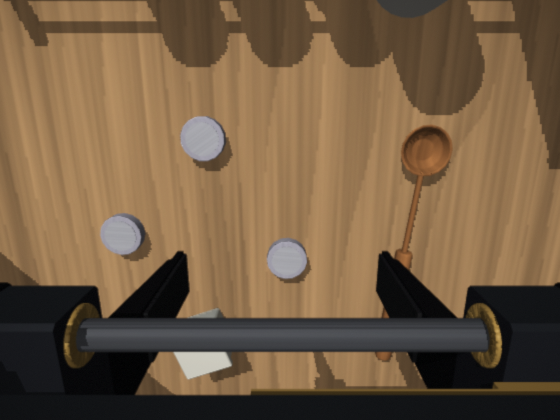

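The scene view shows round lids at about (313,218), (262,242) and (321,248). The tray is around (395,285), the mug at (325,312), the pot at (262,209) and the square lid at (226,196). The wrist view shows the lids at (203,138), (121,234) and (287,258), and the pot at (203,345).

```bash
python3 - <<'E'
from h import *
import pickle
D=pickle.load(open('d.pkl','rb'))
d=D['wrist'];hsv=cv2.cvtColor(d['color'],cv2.COLOR_RGB2HSV)
m=cv2.inRange(hsv,(105,15,120),(135,90,255))
for c in cv2.findContours(m,0,2)[0]:
    if cv2.contourArea(c)>600:
        (u,v),r=cv2.minEnclosingCircle(c); p=ray(d,u,v,14); q=ray(d,u+r,v,14); print('lid',u,v,p.round(1),'r',np.linalg.norm(p-q).round(1),'depth',d['z_map'][int(v),int(u)])
d=D['scene']
for n,(u,v),z in [('pot',(262,205),45),('sq',(226,196),8),('mug',(325,295),95),('grinder',(240,172),0),('spoontip',(257,298),5),('spoon2',(198,242),5),('tray1',(402,253),24),('t2',(447,279),24),('t3',(391,324),24),('t4',(343,300),24)]: print(n,ray(d,u,v,z).round(0))
for n in('scene','side'):
    d=D[n]
    lab=[ray(d,0,0)]
    im=d['color'][:,:,::-1]
    crop=im[230:350,320:480] if n=='scene' else im
    cv2.imwrite(f'pics/{n}2.png',cv2.resize(crop,None,fx=5 if n=='scene' else 1.4,fy=5 if n=='scene' else 1.4,interpolation=2))
E
```

```text
lid 286.7205810546875 258.058837890625 [629.3 -76.3  14. ] r 21.1 depth 398.9298
lid 121.27291107177734 234.08566284179688 [453.2 -48.9  14. ] r 21.6 depth 390.79095
lid 202.0 138.5 [545.2  50.9  14. ] r 21.6 depth 362.7538
pot [ 544. -164.   45.]
sq [ 544. -323.    8.]
mug [741. 200.  95.]
grinder [ 397. -418.    0.]
spoontip [777.  48.   5.]
spoon2 [ 743. -207.    5.]
tray1 [442. 219.  24.]
t2 [456. 338.  24.]
t3 [657. 307.  24.]
t4 [669. 200.  24.]
```

View pics/scene2.png

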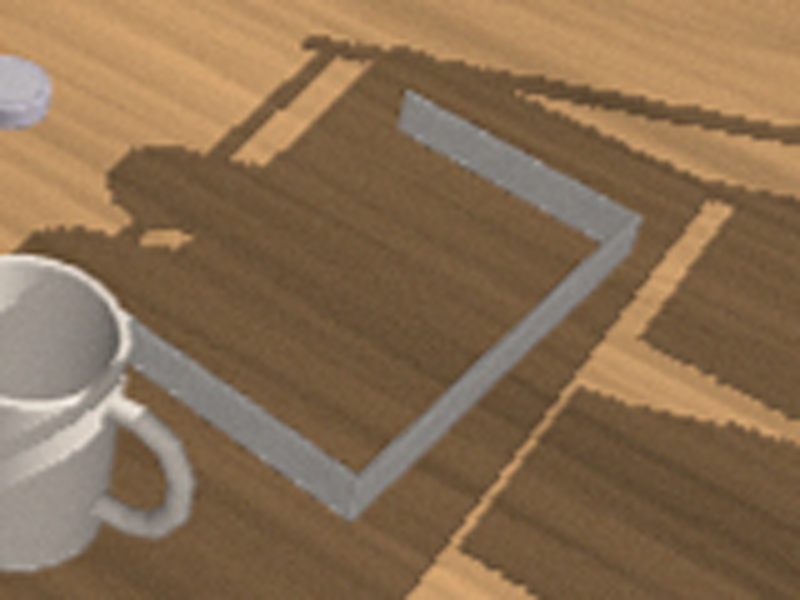

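View pics/side2.png

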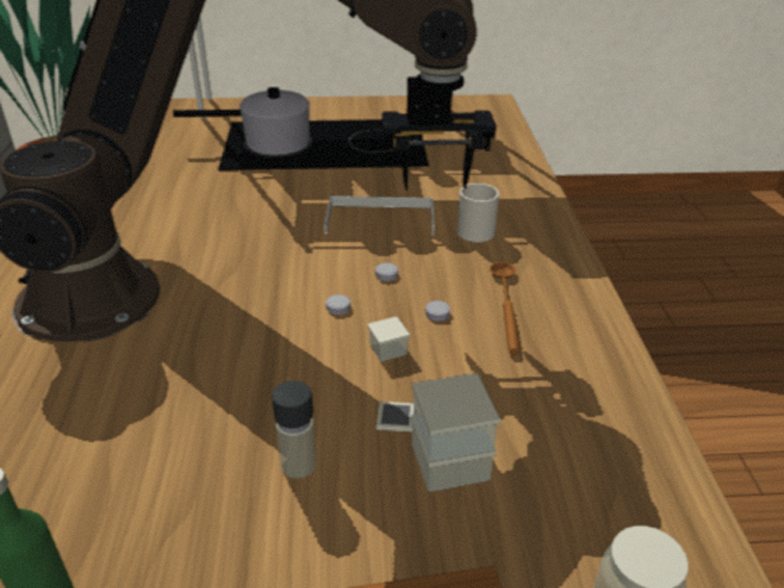

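The scene crop shows the tray walls in full: the left wall's open end at crop (408,92), and the back corners at (640,218) and (350,490). In the side view the tray opens toward the lids, and the mug stands just right of it, with its rim at (479,193).

```bash
cat >> h.py <<'E'
def to(x,y,z=None,pushdir=None):
    """world shift to (x,y,z) in tool-axis units, turn so tool x points along pushdir (deg)"""
    from scipy.spatial.transform import Rotation as Ro
    s=env.state(); R=Ro.from_euler('xyz',s['tcp_rot']).as_matrix(); p=s['eef_pos']
    d=np.array([x,y,p[2] if z is None else z])-p; yaw=np.degrees(np.arctan2(R[1,0],R[0,0]))
    print('now',np.round(p,1),'yaw',yaw.round(2),'shift/60',(R.T@d/60).round(3),'turn/10',None if pushdir is None else round(-(pushdir-yaw)/10,3))
E
python3 - <<'E'
from h import *
import pickle
D=pickle.load(open('d.pkl','rb'))
d=D['scene']
P={n:ray(d,320+u/5,230+v/5,24) for n,u,v in[('Lend',408,92),('BL',640,218),('BR',351,488),('BRin',355,470),('BLin',602,240)]}
for k,v in P.items(): print(k,v.round(1))
b=P['BL']-P['BR'];print('width',np.linalg.norm(b),'yaw',np.degrees(np.arctan2(-b[1],-b[0])))
l=P['BL']-P['Lend'];print(np.linalg.norm(l),np.degrees(np.arctan2(l[1],l[0])))
e=D['side']
for n,u,v,z in[('TL',331,198,24),('TR',433,203,24),('mug',479,193,95),('A',338,302,14),('pot',387,327,45),('B',387,269,14),('C',437,307,14)]: print(n,ray(e,u/1.4,v/1.4,z).round(1))
E
```

```text
Lend [426.6 210.2  24. ]
BL [437.3 332.5  24. ]
BR [665.9 310.6  24. ]
BRin [656.9 307.3  24. ]
BLin [463.3 325.6  24. ]
width 229.64810494266635 yaw -5.4801578223972705
122.73931244160835 84.95647601433079
TL [441.5 318.8  24. ]
TR [662.8 286.2  24. ]
mug [743.7 194.2  95. ]
A [454.9 -54.2  14. ]
pot [ 536.  -170.6   45. ]
B [548.8  47.8  14. ]
C [630.8 -78.5  14. ]
```

>>> send_rows(
  series="0.02 -0.25 0.7 0 0 0; 0.02 -0.25 0.7 0 0 0; 0.02 -0.25 0.7 0 0 0; 0.02 -0.25 0.7 0 0 0; 0.02 -0.25 0.66 0 0 -0.49",
  fingers=0.3,
)

```text
t: 0.78
eef_pos: [549.4, 6.1, 83.3]
tcp_rot: [-3.142, -0.0, 1.658]
ft_force: [0.7, 0.1, -0.7]
opening: 0.534
grip_force: 0.0
```

>>> send_rows(
  series="0 0 0 0 0 0; 0 0 0 0 0 0",
)

```text
t: 1.02
eef_pos: [551.2, 5.9, 85.8]
tcp_rot: [3.14, 0.0, 1.655]
ft_force: [0.1, 0.4, 1.2]
opening: 0.333
grip_force: 0.0
```

```bash
python3 - <<'E'
from h import *
to(528,253,83,94.9); d=cam('wrist','b'); print(env.state()['opening'])
E
```

```text
now [551.2   5.9  85.8] yaw 94.8 shift/60 [ 4.136 -0.04   0.045] turn/10 -0.01
0.313966767214998
```

View pics/b.png

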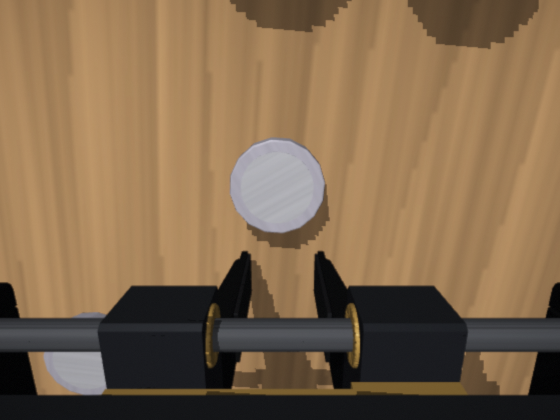

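The wrist view shows the lid at (277,186), centred between the fingertips at (247,258) and (319,258). I'll push now.

>>> send_rows(
  series="0.25 -0.03 0.03 0 0 0; 0.3 0 0 0 0 0; 0.3 0 0 0 0 0; 0.3 0 0 0 0 0; 0.3 0 0 0 0 0",
)

```text
t: 1.7
eef_pos: [540.7, 94.1, 82.9]
tcp_rot: [3.141, -0.0, 1.657]
ft_force: [0.5, -0.8, 0.6]
opening: 0.303
grip_force: 0.2
```

>>> send_rows(
  series="0.3 0 0 0 0 0; 0.3 0 0 0 0 0; 0.3 0 0 0 0 0; 0.3 0 0 0 0 0; 0.3 0 0 0 0 0",
)

```text
t: 2.33
eef_pos: [533.0, 183.4, 82.8]
tcp_rot: [3.142, 0.0, 1.656]
ft_force: [-0.4, -0.6, 0.4]
opening: 0.298
grip_force: 0.2
```

```bash
python3 - <<'E'
from h import *
to(528,253,83,94.9); d=cam('wrist','c'); print(env.state()['ft_force'])
E
```

```text
now [533.  183.4  82.8] yaw 94.9 shift/60 [ 1.163  0.016 -0.003] turn/10 -0.0
[-0.33590394  1.74649975  0.14695968]
```

View pics/c.png

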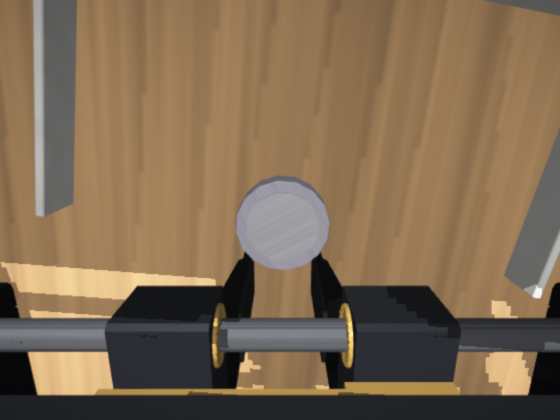

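Lid B is cradled at (283,222) and entering between the wall ends at (40,213) and (537,290).

>>> send_rows(
  series="0.3 0 0 0 0 0; 0.3 0 0 0 0 0; 0.3 0 0 0 0 0; 0.2 0 0 0 0 0; 0.06 0 0 0 0 0",
)

```text
t: 3.0
eef_pos: [527.0, 252.4, 82.8]
tcp_rot: [3.142, 0.0, 1.657]
ft_force: [-0.8, 0.3, -1.0]
opening: 0.3
grip_force: 0.1
```

>>> send_rows(
  series="0 0 0 0 0 0; -0.3 0 0 0 0 0; -0.3 0 -0.8 0 0 0; -1 0 -0.8 0 0 0.5; -1 0 0 0 0 0",
)

```text
t: 3.62
eef_pos: [535.1, 104.8, 172.6]
tcp_rot: [3.136, -0.0, 1.568]
ft_force: [1.1, -0.7, -0.1]
opening: 0.303
grip_force: 0.0
```

```bash
python3 - <<'E'
from h import *
d=cam('wrist','d')
hsv=cv2.cvtColor(d['color'],cv2.COLOR_RGB2HSV)
m=cv2.inRange(hsv,(105,15,100),(135,90,255))
for c in cv2.findContours(m,0,2)[0]:
    if cv2.contourArea(c)>600:
        (u,v),r=cv2.minEnclosingCircle(c); print('lid',u,v,r,ray(d,u,v,14).round(1))
to(630+44*.28,-77.5-44*.96,None,105.6)
E
```

```text
lid 286.0 335.0 59.03398895263672 [538.6  13.6  14. ]
now [534.3  99.  171.2] yaw 89.73 shift/60 [-3.637  1.817  0.008] turn/10 -1.587
```

View pics/d.png

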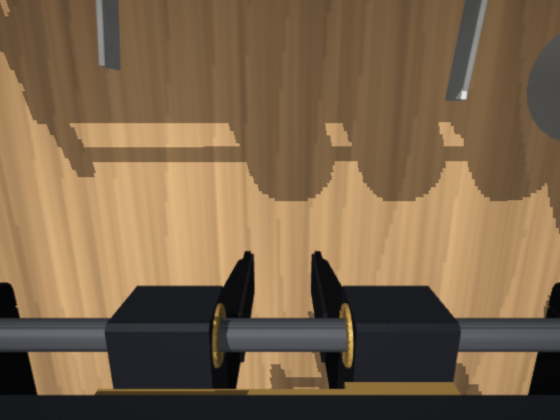

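The wrist view shows the tray wall ends at (108,66) and (460,97). Lid B is now beyond the top of the frame. Next is lid C.

>>> send_rows(
  series="-0.9 0.45 0 0 0 0; -0.9 0.45 0 0 0 0; -0.9 0.45 0 0 0 0; -0.94 0.46 0 0 0 -0.8; 0 0 0 0 0 -0.78",
)

```text
t: 4.3
eef_pos: [642.8, -116.9, 169.3]
tcp_rot: [3.141, 0.001, 1.844]
ft_force: [-0.2, 0.8, -0.9]
opening: 0.301
grip_force: 0.0
```

>>> send_rows(
  series="0 0 0 0 0 0; 0 0 0 0 0 0",
)

```text
t: 4.55
eef_pos: [641.9, -111.4, 169.9]
tcp_rot: [-3.141, -0.0, 1.842]
ft_force: [0.1, 1.0, 0.5]
opening: 0.3
grip_force: 0.0
```

```bash
cat >> h.py <<'E'
def lids(d):
    hsv=cv2.cvtColor(d['color'],cv2.COLOR_RGB2HSV)
    m=cv2.inRange(hsv,(105,15,100),(135,90,255)); m[250:]=0 if d.get('low') else m[250:]
    for c in cv2.findContours(m,0,2)[0]:
        if cv2.contourArea(c)>300:
            (u,v),r=cv2.minEnclosingCircle(c);p=ray(d,u,v,14)
            print('lid',round(u),round(v),p.round(1),'r',np.linalg.norm(ray(d,u+r,v,14)-p).round(1))
E
python3 - <<'E'
from h import *
d=cam('wrist','e'); lids(d)
to(642,-120,83,105.6)
E
```

```text
lid 277 175 [629.  -77.8  14. ] r 21.4
lid 19 57 [453.7 -48.9  14. ] r 23.9
now [ 642.  -111.1  170. ] yaw 105.58 shift/60 [-0.143 -0.04   1.449] turn/10 -0.002
```

>>> send_rows(
  series="-0.14 -0.04 0.2 0 0 0; 0 0 0.65 0 0 0; 0 0 0.6 0 0 0; 0 0 0 0 0 0; 0.3 0 0 0 0 0",
)

```text
t: 5.22
eef_pos: [637.3, -102.9, 82.6]
tcp_rot: [-3.142, 0.0, 1.843]
ft_force: [-0.5, -0.0, 1.2]
opening: 0.301
grip_force: 0.0
```

>>> send_rows(
  series="0.3 0 0 0 0 0; 0.3 0 0 0 0 0; 0.3 0 0 0 0 0; 0.3 0 0 0 0 0; 0.3 0 0 0 0 0",
)

```text
t: 5.85
eef_pos: [612.8, -14.8, 83.0]
tcp_rot: [3.141, 0.0, 1.845]
ft_force: [0.0, -1.1, -0.3]
opening: 0.299
grip_force: 0.2
```

>>> send_rows(
  series="0.3 0 0 0 0 0; 0.3 0 0 0 0 0; 0.3 0 0 0 0 0; 0.3 0 0 0 0 0; 0.3 0 0 0 0 0",
)

```text
t: 6.48
eef_pos: [588.4, 71.8, 82.9]
tcp_rot: [3.142, 0.0, 1.845]
ft_force: [0.2, -0.4, 0.8]
opening: 0.298
grip_force: 0.2
```

>>> send_rows(
  series="0.03 0 0 0 0 0; 0 0 0 0 0 0; -0.35 0 0 0 0 0; 0 0 0 0 0 0.78; 0 0 0 0 0 0.78",
)

```text
t: 7.1
eef_pos: [594.5, 50.1, 82.9]
tcp_rot: [3.141, 0.0, 1.566]
ft_force: [0.4, 1.0, 0.0]
opening: 0.301
grip_force: 0.0
```

```bash
python3 - <<'E'
from h import *
d=cam('wrist','f'); lids(d)
to(580,60,83,90)
E
```

```text
lid 250 175 [580.4 101.7  14. ] r 21.5
now [594.5  50.2  82.9] yaw 89.39 shift/60 [ 0.16  -0.244 -0.002] turn/10 -0.061
```

>>> send_rows(
  series="0 -0.24 0 0 0 -0.06; 0 0 0 0 0 0; 0.3 0 0 0 0 0; 0.3 0 0 0 0 0; 0.3 0 0 0 0 0",
)

```text
t: 7.78
eef_pos: [578.9, 107.9, 82.9]
tcp_rot: [3.141, -0.0, 1.584]
ft_force: [0.8, -0.1, -0.7]
opening: 0.303
grip_force: 0.1
```

>>> send_rows(
  series="0.3 0 0 0 0 0; 0.3 0 0 0 0 0; 0.3 0 0 0 0 0; 0.3 0 0 0 0 0; 0.3 0 0 0 0 0",
)

```text
t: 8.4
eef_pos: [577.8, 197.3, 82.9]
tcp_rot: [3.142, 0.0, 1.583]
ft_force: [-0.1, 1.0, 0.5]
opening: 0.297
grip_force: 0.1
```

>>> send_rows(
  series="0.3 0 0 0 0 0; 0.3 0 0 0 0 0; 0.2 0 0 0 0 0; 0.1 0 0 0 0 0; 0 0 0 0 0 0",
)

```text
t: 9.02
eef_pos: [577.1, 250.3, 82.8]
tcp_rot: [3.142, 0.0, 1.583]
ft_force: [-0.5, -0.4, -0.4]
opening: 0.299
grip_force: 0.0
```

```bash
python3 - <<'E'
from h import *
d=cam('wrist','g'); lids(d)
to(580,248,83,90)
E
```

```text
lid 282 221 [576.5 280.3  14. ] r 21.5
lid 171 216 [525.5 282.2  14. ] r 22.0
now [577.1 249.9  82.8] yaw 90.7 shift/60 [-0.033  0.048 -0.003] turn/10 0.07
```

View pics/g.png

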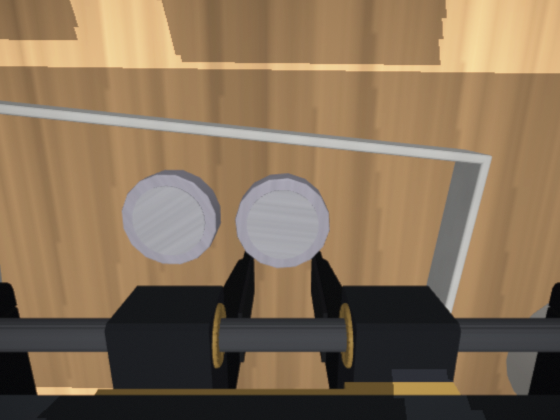

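Lid B at (171,216) and lid C at (282,221) are both inside, clear of the back wall. Now lid A.

>>> send_rows(
  series="-0.3 0 0 0 0 0; -0.5 0 -0.8 0 0 0; -0.9 -0.3 -0.65 0 0 0; -0.9 -0.45 0 0 0 0; -0.9 -0.45 0 0 0 0",
)

```text
t: 9.7
eef_pos: [508.1, 41.7, 166.8]
tcp_rot: [3.14, 0.0, 1.582]
ft_force: [1.4, -1.1, 0.2]
opening: 0.302
grip_force: 0.0
```

>>> send_rows(
  series="-0.9 -0.45 0 0 0 0; -0.9 -0.45 0 0 0 0; 0 0 0 0 0 0.39; 0 0 0 0 0 0",
)

```text
t: 10.2
eef_pos: [456.1, -65.7, 166.4]
tcp_rot: [3.141, 0.0, 1.513]
ft_force: [-0.8, -0.3, -0.5]
opening: 0.301
grip_force: 0.0
```

```bash
python3 - <<'E'
from h import *
d=cam('wrist','i'); lids(d)
to(451,-94,83,86.8)
E
```

```text
lid 275 204 [452. -49.  14.] r 21.3
now [456.3 -65.1 166.3] yaw 86.81 shift/60 [-0.486 -0.062  1.389] turn/10 0.001
```

>>> send_rows(
  series="-0.49 -0.07 0 0 0 0; 0 0 0.7 0 0 0; 0 0 0.69 0 0 0; 0 0 0 0 0 0; 0.3 0 0 0 0 0",
)

```text
t: 10.88
eef_pos: [452.1, -75.5, 83.6]
tcp_rot: [-3.141, -0.0, 1.515]
ft_force: [1.2, 0.7, 0.5]
opening: 0.3
grip_force: 0.0
```

>>> send_rows(
  series="0.3 0 0 0 0 0; 0.3 0 0 0 0 0; 0.3 0 0 0 0 0; 0.3 0 0 0 0 0; 0.3 0 0 0 0 0",
)

```text
t: 11.5
eef_pos: [457.2, 15.4, 84.5]
tcp_rot: [3.14, 0.0, 1.517]
ft_force: [-0.7, 0.5, -0.0]
opening: 0.299
grip_force: 0.0
```

>>> send_rows(
  series="0.3 0 0 0 0 0; 0.3 0 0 0 0 0; 0.3 0 0 0 0 0; 0.3 0 0 0 0 0; 0.3 0 0 0 0 0",
)

```text
t: 12.12
eef_pos: [462.2, 105.3, 84.6]
tcp_rot: [3.14, -0.0, 1.517]
ft_force: [0.5, -0.3, -0.5]
opening: 0.301
grip_force: 0.0
```

```bash
python3 - <<'E'
from h import *
d=cam('wrist','j'); lids(d)
to(472,253,83,86.8)
E
```

```text
lid 288 334 [463.4  74.6  14. ] r 29.1
lid 52 334 [343.1  81.2  14. ] r 26.3
lid 282 222 [463.4 134.2  14. ] r 21.6
now [462.3 106.6  84.6] yaw 86.95 shift/60 [2.445 0.032 0.027] turn/10 0.015
```

>>> send_rows(
  series="0.3 0.01 0 0 0 0; 0.3 0.01 0 0 0 0; 0.3 0 0 0 0 0; 0.3 0 0 0 0 0; 0.3 0 0 0 0 0",
)

```text
t: 12.8
eef_pos: [468.1, 195.3, 82.8]
tcp_rot: [-3.141, 0.0, 1.515]
ft_force: [0.4, -0.3, 0.2]
opening: 0.299
grip_force: 0.2
```

>>> send_rows(
  series="0.3 0 0 0 0 0; 0.3 0 0 0 0 0; 0.2 0 0 0 0 0; 0.1 0 0 0 0 0; 0 0 0 0 0 0",
)

```text
t: 13.42
eef_pos: [471.1, 248.1, 82.7]
tcp_rot: [3.142, 0.0, 1.515]
ft_force: [0.4, -0.3, 0.2]
opening: 0.304
grip_force: 0.0
```

>>> send_rows(
  series="-0.3 0 0 0 0 0; -0.3 0 0 0 0 0; 0 0 -0.9 0 0 0; 0 0 -0.9 0 0 0; 0 0.5 -0.9 0 0 0",
)

```text
t: 14.05
eef_pos: [498.0, 208.7, 246.5]
tcp_rot: [-3.14, 0.001, 1.514]
ft_force: [0.8, -1.1, -0.1]
opening: 0.302
grip_force: 0.0
```

>>> send_rows(
  series="0 0.6 -0.5 0 0 0; 0 0 0 0 0 0; 0 0 0 0 0 0",
)

```text
t: 14.42
eef_pos: [534.1, 207.1, 273.7]
tcp_rot: [-3.139, 0.001, 1.514]
ft_force: [-0.3, -0.6, -0.7]
opening: 0.302
grip_force: 0.0
```

```bash
python3 - <<'E'
from h import *
d=cam('wrist','k'); lids(d); cam('scene','l'); to(500,200)
E
```

```text
lid 510 336 [773.7  32.6  14. ] r 54.7
lid 284 341 [526.2  39.6  14. ] r 67.1
lid 52 335 [270.5  61.1  14. ] r 57.8
lid 213 123 [473.1 277.1  14. ] r 21.7
lid 268 116 [524.7 280.3  14. ] r 21.5
lid 324 114 [575.9 279.4  14. ] r 21.6
now [533.9 207.7 273.5] yaw 86.78 shift/60 [-0.161 -0.558  0.002] turn/10 None
```

View pics/k.png

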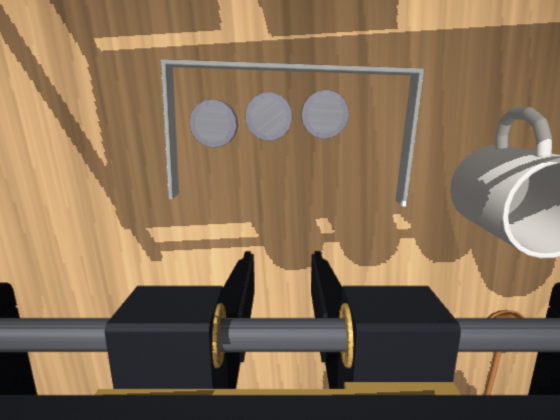

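View pics/l.png

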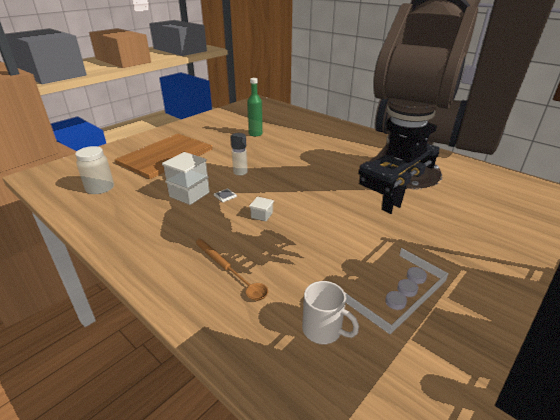

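The three lids, at wrist pixels (213,123), (268,116) and (324,114), lie flat inside the tray. In the scene view the bystanders are where they were and the gripper is clear.

```bash
python3 -c "
from cell import env
print(env.job_done())"
```

```text
the job is handed in; nothing more can be done
None
```

I swept all three round lids into the tray and they lie flat and fully inside; the bystanders, square lid included, look unmoved in the last pictures, and I handed the job in at about 14.5 s of the 58 s allowed.

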